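Clamp a power board in the marking fixture

ROBOT

A 7-joint arm with a two-finger parallel gripper is mounted at the origin on the work surface. World frame = base frame: x ahead of the robot, y to its left, z up, the work surface at z = 0. Lengths are in m, angles in rad, forces in N, time in s.
With the tool pointing down it reaches from about 0.35 to 0.775 m from the base axis. Payload 3.1 kg.
Tool frame: the origin (TCP) lies on the front face of the gripper's body, between the roots of the fingers; the fingertips stand 73 mm ahead of it and the grasp point (between the pads) lies 54 mm ahead of it (robot.finger_overhang is the distance from the TCP to the fingertips, in m); z points along the fingers, y is the line along which they close (so a half turn about z gives the same grasp; the last joint's range is limited). The gripper opens to 85 mm and grips with 20 to 120 N. Pads are 22 mm wide; open, the fingers measure 114 mm over their backs; the gripper's body (76 mm by 85 mm) begins 54 mm behind the grasp point. The pads swing forward as they close: fully open they stand 13 mm farther back than shut.
Start: joints at [1.193, 0.311, 0.014, 1.512, -0.004, 1.319, -0.027], TCP at [0.181, -0.519, 0.304] pointing down, gripper open.
Joint ranges: [-2.7, 2.7], [-0.3, 1.91], [-1.27, 1.3], [0.12, 2.57], [-1.44, 4.58], [0.2, 2.03], [-3.05, 3.05]. Speed limits (rad/s): [2.79, 2.79, 3.14, 3.14, 3.14, 3.14, 3.14].

INTERFACE

Orientations are given as a rotation vector (axis times angle).
In Python, from plant import robot, set_gripper, inverse_kinematics, status, vision, order, finder gives the robot as it stands. Calls block until the motion is done:
- robot.movep(position, orientation): joint-space move of the TCP to a pose.
- robot.move_linear(position, ori=None, v=0.15): straight line of the TCP; ori=None keeps the orientation; v is the mean speed in m/s.
- robot.goto_joints(angles): joint-space move.
- set_gripper(opening): finger opening in m; the grip force is fixed at half the most; returns when the fingers have stopped.
- robot.dwell(seconds).
- inverse_kinematics(position, orientation): joint angles nearest the present ones, or None.
- status.sense(): the state.
- vision.capture(name): name is "scene" or "top"; returns a dict with "image" (384x512x3 uint8, blue, green, red), "intrinsics" (3x3 intrinsics, pixels), "eye" and "attitude" of the camera in the world. Camera axes: x right, y down, z forward; pixel columns grow to the right and rows downward; lengths in m; the calibration is good to about 2 mm. A picture is of the moment at which its call begins. There is no depth.
A pose or a line that the arm cannot do raises robot.PlanningError and nothing moves.
- order.job_done(): hands the job in; it is judged then, once.
Trained networks look in a picture, given as the dict that the camera call returned (one of the last four; its "shot" number tells which), for a name from the list of things; names that differ only in an ending like _2 or _b are one class to them, and where a whole thing is asked for, a point or a joint stands for the part that bears it (a point fixed in the world has none). Each returns a list of dicts, best first, with "score" (0 to 1); they miss things now and then, are a little off and sometimes report something else, mostly with a low value. They report only what shows in the picture. A call takes as long as a camera call. They do not tell look-alikes from the thing itself.
- finder.boxes_of(picture, name): "position" ([x, y, z] in m, in world coordinates, good to about 4 mm: the middle of the surface that is visible of it).
The state is a dict: "time_s": time; "joint_pos": joint angles; "qvel": joint speeds; "tau": joint torques, N m; "tcp_pos": TCP position; "orientation": TCP orientation; "force": force on the tool from outside, world axes, zero at the start; "wrist_torque": the same for the moment, N m; "finger_gap": finger opening in m; "grasp_force": force on a finger pad.
Only numpy, scipy, OpenCV 4.12 (cv2) and the standard library are available. Lean on these libraries where they do the work, as an engineer would, in place of code of your own. Each camera call takes 0.05 s, during which the arm holds its last target. There are 200 camera calls.

TASK

Lay the circuit board with the tall finned heat sink flat in the nest of the marking fixture, its heat sink at the end away from the fixture's head and its bare end under the raised hold-down foot, and let go of it without dropping it. Then push the fixture's side lever all the way down so that the foot clamps the board, and leave the lever down. Leave the other board where it lies on the foam.

Things in the scene. Friction and masses are not known exactly. Their poses are not given: they have to be found in the camera images.
- sink_board: Board to clamp: aluminium plate with green circuit board, 160 (x) x 100 (y) x 8 mm, 400 g. Tall finned heat sink 24 (x) x 80 (y) mm, centred at x = -45, y = 0, top 48 mm above the underside: grip it across its 24 mm. Other parts, up to 12 mm tall, at x = 14 to 32 mm; the end x = 40 to 80 mm is bare. Origin: centre of underside, z up. Lies on the pink foam.
- cap_board: The other board, to be left alone: same 160 x 100 x 8 mm plate, but with two round capacitors (30 mm diameter, 34 mm tall) and a transformer block, no heat sink. Origin: centre of the underside. Lies beside the first on the foam; which is left or right varies.
- foam: Pink foam sheet, 200 (x) x 310 (y) x 20 mm thick, fixed. Origin: centre of the underside.
- fixture: Marking fixture, fixed: dark base plate 15 mm thick, x = -105 to 165, y = -70 to 70 mm, nest on it, white head (84 mm wide, 132 mm high) at x = 100 to 160 mm. Origin: on the table under the nest's centre; x points from the nest's open end to the head. Lever at its -y side.
- nest (a point): Centre of the nest floor, 15 mm above the table, axes as the fixture's. Nest 165 (x) x 105 (y) mm; the board's heat sink end goes to -x. Edges 15 mm high, lower 6 mm upright, then flaring out; the -x edge has a 49 mm gap in its middle. Raised, the foot hangs over x = 15 to 125 mm, at least 50 mm above the floor: bring the board in from -x, underside 20 to 25 mm up, then lower it.
- pivot (a point): On the lever's hinge axis (the fixture's y), in the middle of the head: x = 125 mm from the nest centre, 80 mm above the table. Axes as the fixture's.
- pipe (a point): Middle of the level stretch of a fixed blue suction pipe, 42 mm thick, that runs along the fixture's y above the lever, from y = -150 to -45 mm, at x = 70 mm, 238 mm above the table. It blocks the lever from straight above: come with the tool leaning back, from the nest's open-end side (-x).
- hold_lever (a joint): Angle of the hold-down lever, rad: 0 = lowered, foot on a seated board; grows as the handle is raised, up to 1.0. Starts raised. Stays where it is left; takes about 4 N at the paddle.
- paddle (a point): On top of the lever's black flat handle paddle (65 long, 30 wide in y, 12 mm thick), 15 mm from its free end, 105 mm from the hinge axis towards -x, at the fixture's y = -85 mm. The handle dips 0.15 rad below level when the joint is 0. The point's axes turn with the lever.
- foot (a point): Black rubber hold-down foot, 28 mm diameter, 14 mm tall, on the lever's middle arm. This point: centre of its lower face; lowered, it stands at x = 62 mm, y = 0 of the nest, on the board's bare end.
There are look-alikes about, which are no part of the job. Leave any brown or orange look-alike of the sink_board alone.

How it is judged:
By the outcome, as a careful person would: the job done as asked, in the order asked, and still so for the second after the job is handed in, with the robot touching nothing.
It also fails if it takes over 48 s, if anything falls off the work surface, if the arm or the gripper's body presses on something with over 40 N, if the wrist force passes 120 N, or if a joint passes its speed limit or range.

## Working session

There is one attempt and no reset: what is moved stays moved. The work goes in short steps, each a Python script; the robot and the scene stay as the last script left them, time stands still between calls to the robot, and variables do not carry over. Pictures are saved under pics/ and viewed, at most 13 in all, crops included, and the job is handed in when it is done.

```bash
ls; mkdir -p pics
python3 - <<'E'
from plant import robot, set_gripper, inverse_kinematics, status, vision, order, finder
import cv2,numpy as np
for n in ("scene","top"):
    p=vision.capture(n); cv2.imwrite(f"pics/{n}0.png",p["image"])
    K=np.array(p["intrinsics"]);print(n,K.tolist(),p["eye"],p["attitude"])
    for t in ("sink_board","cap_board","foam","fixture","hold_lever","paddle","foot","pipe"):
        try: print(t,[(np.round(d["position"],3).tolist(),round(d["score"],2)) for d in finder.boxes_of(p,t)])
        except Exception as e: print(t,repr(e))
print(status.sense())
E
```

```text
pics
scene [[405.86771299512003, 0.0, 253.30923353297044], [0.0, 405.86771299512003, 189.14322257548298], [0.0, 0.0, 1.0]] [ 1.24423013 -0.11034963  0.79702103] [-1.83176272 -1.48531112  0.71004435]
sink_board [([0.297, -0.192, 0.013], 0.85), ([0.468, 0.3, 0.03], 0.62), ([0.252, 0.304, 0.001], 0.61)]
cap_board [([0.494, 0.158, 0.025], 0.73), ([0.532, 0.227, 0.02], 0.5)]
foam [([0.53, 0.226, 0.016], 0.74)]
fixture [([0.678, -0.127, 0.11], 0.67)]
hold_lever [([0.638, -0.186, 0.108], 0.56)]
paddle [([0.643, -0.186, 0.107], 0.67)]
foot [([0.642, -0.184, 0.111], 0.8)]
pipe [([0.682, -0.133, 0.106], 0.6)]
top [[375.13265562449254, 0.0, 262.89604086944996], [0.0, 375.13265562449254, 181.98352948389234], [0.0, 0.0, 1.0]] [0.42532054 0.01878972 1.30039514] [-2.17183556  2.19790509 -0.0561578 ]
sink_board [([0.287, -0.198, 0.007], 0.91), ([0.469, 0.306, 0.029], 0.77), ([0.244, 0.293, 0.01], 0.62)]
cap_board [([0.472, 0.165, 0.028], 0.95)]
foam [([0.476, 0.238, 0.024], 0.8)]
fixture [([0.615, -0.116, 0.014], 0.98)]
hold_lever [([0.618, -0.116, 0.115], 0.52)]
paddle [([0.617, -0.121, 0.114], 0.65), ([0.474, 0.237, 0.024], 0.47)]
foot [([0.613, -0.116, 0.118], 0.64)]
pipe [([0.615, -0.114, 0.01], 0.87)]
{'time_s': 0.9, 'joint_pos': array([ 1.19332876,  0.3108803 ,  0.01399621,  1.51148911, -0.00439707,
        1.31921281, -0.02718531]), 'qvel': array([ 1.44262581e-03,  2.09060856e-03,  1.26428579e-03, -6.96993810e-04,
        3.76436544e-04, -8.78445988e-04,  4.54508443e-05]), 'tau': array([ 5.34123444e-05, -3.79803050e+01,  1.45775322e-01, -2.30865222e+01,
        1.22246268e-02,  2.06115015e-03, -1.34106166e-07]), 'tcp_pos': array([ 0.18125839, -0.51928822,  0.30391905]), 'orientation': array([ 3.09735452e+00,  5.25087815e-01, -2.22065322e-05]), 'force': array([ 0.10337373,  0.45266868, -0.04863205]), 'wrist_torque': array([-0.00835476,  0.03279966,  0.00783952]), 'grasp_force': 0.0, 'finger_gap': 0.08548596873789421}
```

View pics/scene0.png

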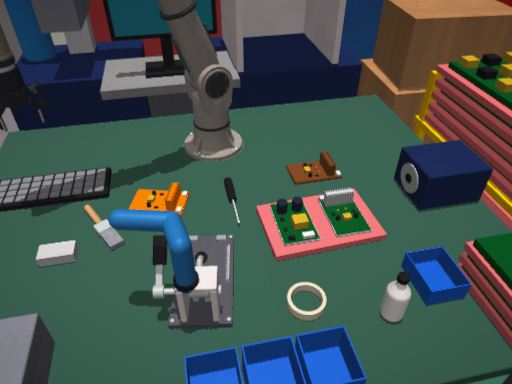

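View pics/top0.png

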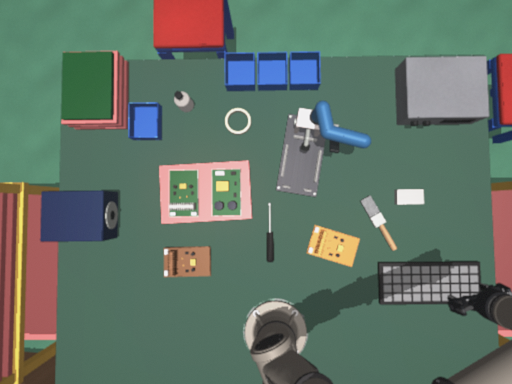

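The sink_board candidates in the top view are the green board on the foam, about (183,193), with its finned sink at (183,210); the orange board at (335,245); and the brown board at (188,262). The description picks the green one on the foam. The fixture is at about (303,155), with its head at (308,118). Next I'll check the choice in a close crop.

Run:
```python
import cv2,numpy as np
t=cv2.imread("pics/top0.png")
a=cv2.resize(t[150:230,150:260],None,fx=3.6,fy=3.6,interpolation=cv2.INTER_CUBIC)  # 396x288
b=cv2.resize(t[95:205,265:380],None,fx=5,fy=5,interpolation=cv2.INTER_CUBIC) #575x550
s=cv2.imread("pics/scene0.png")
a=cv2.resize(t[155:225,160:212],None,fx=5,fy=5,interpolation=cv2.INTER_CUBIC) #260x350
c=np.zeros((550,800,3),np.uint8); c[:350,:220]=a[:,:220]; c[:,225:]=b
cv2.imwrite("pics/crop1.png",c)
d=cv2.resize(s[175:260,250:390],None,fx=4,fy=4,interpolation=cv2.INTER_CUBIC)
e=cv2.resize(s[225:330,110:245],None,fx=4,fy=4,interpolation=cv2.INTER_CUBIC)
```

```text
(no output)
```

View pics/crop1.png

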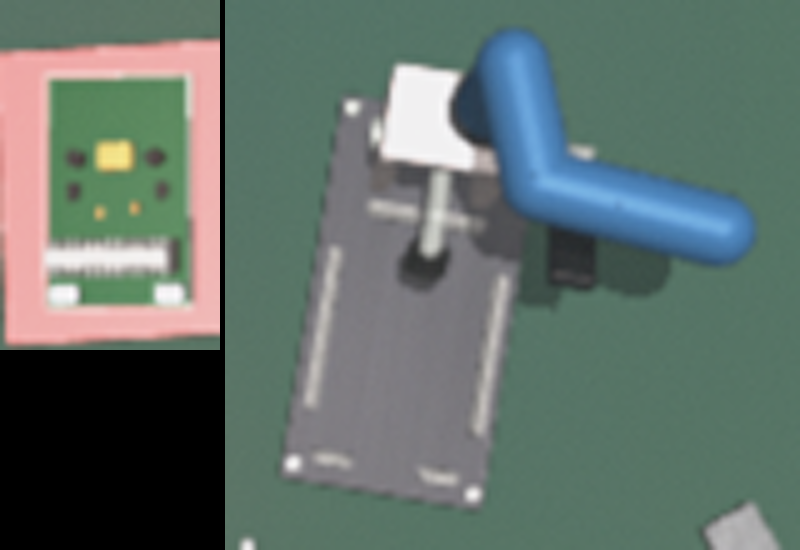

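The crop confirms the choice: a green board on the pink foam, corners at about crop (47,75), (190,75), (192,310) and (48,308), with the white finned sink at its lower (-x) end. In the fixture crop, three base corners show at (284,478), (480,507) and (340,97), and the paddle is at (572,262) beside the pipe.

Run:
```python
import cv2,numpy as np
s=cv2.imread("pics/scene0.png")
d=cv2.resize(s[180:250,310:390],None,fx=5,fy=5,interpolation=cv2.INTER_CUBIC) #400x350
e=cv2.resize(s[225:330,155:245],None,fx=4.4,fy=5,interpolation=cv2.INTER_CUBIC) #396x525
c=np.zeros((525,800,3),np.uint8); c[:350,:400]=d; c[:,404:]=e
cv2.imwrite("pics/crop2.png",c)
```

```text
(no output)
```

View pics/crop2.png

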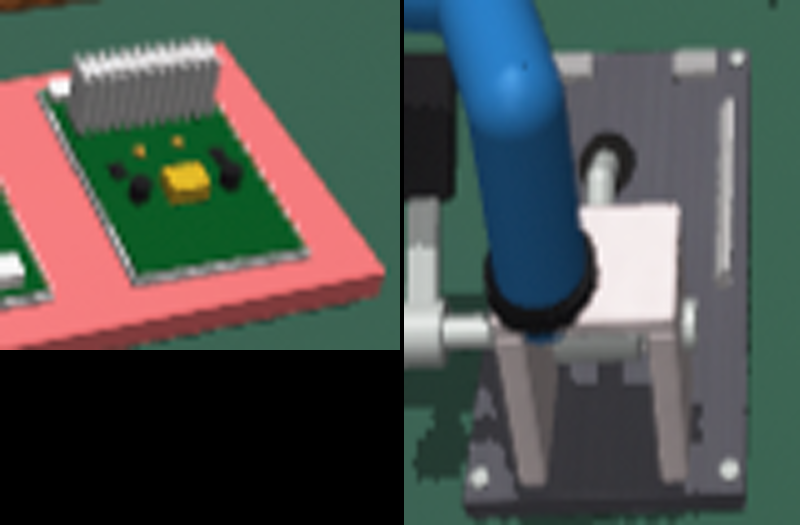

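In the scene crop, three board corners show at (135,272), (307,248) and (38,92). Three fixture base corners show at (747,52), (745,493) and (466,498). Next I'll fit both poses to both cameras.

```bash
cat > h.py <<'E'
import cv2,numpy as np
from scipy.optimize import least_squares
from scipy.spatial.transform import Rotation as R
KS=np.array([[405.8677,0,253.3092],[0,405.8677,189.1432],[0,0,1]]);ES=np.array([1.24423013,-0.11034963,0.79702103]);AS=R.from_rotvec([-1.83176272,-1.48531112,0.71004435])
KT=np.array([[375.13266,0,262.89604],[0,375.13266,181.98353],[0,0,1]]);ET=np.array([0.42532054,0.01878972,1.30039514]);AT=R.from_rotvec([-2.17183556,2.19790509,-0.0561578])
CAM={"scene":(KS,ES,AS),"top":(KT,ET,AT)}
def proj(c,P):
    K,e,A=CAM[c]; q=A.inv().apply(np.atleast_2d(P)-e)@K.T; return q[:,:2]/q[:,2:]
def fit(obs,z,x0):
    """obs: list (cam,(lx,ly,lz),(u,v)); planar pose x,y,yaw; origin at height z"""
    def place(p,l): return np.array([p[0],p[1],z])+R.from_euler('z',p[2]).apply(l)
    f=lambda p: np.concatenate([(proj(c,place(p,l))[0]-uv) for c,l,uv in obs])
    r=least_squares(f,x0); return r.x,r.fun.reshape(-1,2)
def px(c,o,s): return ((c[0]+.5)/s[0]-.5+o[0],(c[1]+.5)/s[1]-.5+o[1])
E
python3 - <<'E'
from h import *
T1=lambda a:px(a,(160,155),(5,5)); T2=lambda a:px((a[0]-225,a[1]),(265,95),(5,5))
S1=lambda a:px(a,(310,180),(5,5)); S2=lambda a:px((a[0]-404,a[1]),(155,225),(4.4,5))
b=[("top",(.08,.05,.008),T1((47,75))),("top",(.08,-.05,.008),T1((190,75))),("top",(-.08,-.05,.008),T1((192,310))),("top",(-.08,.05,.008),T1((48,308))),
("scene",(.08,-.05,.008),S1((135,272))),("scene",(.08,.05,.008),S1((307,248))),("scene",(-.08,-.05,.008),S1((38,92)))]
f=[("top",(-.105,.07,.015),T2((284,478))),("top",(-.105,-.07,.015),T2((480,507))),("top",(.165,.07,.015),T2((340,97))),
("scene",(-.105,.07,.015),S2((747,52))),("scene",(.165,.07,.015),S2((745,493))),("scene",(.165,-.07,.015),S2((466,498)))]
for n,o,z,x0 in (("board",b,.02,(.47,.3,0)),("fix",f,0,(.6,-.11,-.15))):
    for sel in (("top","scene"),("top",),("scene",)):
        p,r=fit([q for q in o if q[0] in sel],z,x0); print(n,sel,p.round(4)); 
        if len(sel)==2: print(r.round(2).tolist())
E
```

```text
board ('top', 'scene') [0.4707 0.3045 0.0049]
[[-0.9, 0.03], [-0.27, -0.48], [-0.4, -0.42], [-1.05, 0.46], [-0.88, 1.17], [0.05, 0.26], [-1.35, -1.11]]
board ('top',) [4.703e-01 3.023e-01 4.000e-04]
board ('scene',) [ 0.4704  0.3069 -0.001 ]
fix ('top', 'scene') [ 0.5687 -0.096  -0.1646]
[[-1.28, -0.1], [0.01, 0.32], [-0.77, -0.75], [-0.48, -1.13], [0.19, -0.54], [-1.13, 0.98]]
fix ('top',) [ 0.5681 -0.0984 -0.1643]
fix ('scene',) [ 0.5692 -0.0943 -0.1723]
```

```bash
cat >> h.py <<'E'
B=np.array([.4705,.3045]);BY=0.001      # board pose
F=np.array([.5687,-.096]);FY=-.167      # fixture pose
def ori(yaw,lean=0,s=1):
    """tool z down (leaning back by lean about fixture y), tool closing axis s*x(yaw)"""
    M=np.column_stack([[0,s,0],[s,0,0],[0,0,-1.]]); return (R.from_euler('z',yaw)*R.from_matrix(M)).as_rotvec()
def fx(x,y,z): # fixture -> world
    c,s=np.cos(FY),np.sin(FY); return np.array([F[0]+c*x-s*y,F[1]+s*x+c*y,z])
def lever_pose(a,rho,L,s=1,w=.011,oh=.073):
    P=np.array([.125-rho*np.cos(a),.080+rho*np.sin(a)])
    C=P+w*np.array([np.cos(L),np.sin(L)])+oh*np.array([-np.sin(L),np.cos(L)])
    z=np.array([np.sin(L),0,-np.cos(L)]);y=np.array([0,s,0.]);x=np.cross(y,z)
    return fx(C[0],-.085,C[1]),(R.from_euler('z',FY)*R.from_matrix(np.column_stack([x,y,z]))).as_rotvec()
GZ=.109 # tcp height at grasp, board underside at .020
def board_tcp(nx,u,ny=0): return fx(nx-.045,ny,GZ-.020+u)
E
python3 - <<'E'
from plant import robot, inverse_kinematics
from h import *
print(robot.finger_overhang)
f=lambda q: None if q is None else q.round(2).tolist()
g=np.array([B[0]-.045*np.cos(BY),B[1]-.045*np.sin(BY),GZ])
for s in (1,-1):
    print(s,"grasp",f(inverse_kinematics(g,ori(BY,s=s))),"up",f(inverse_kinematics(g+[0,0,.12],ori(BY,s=s))))
    for nx,u in ((-.12,.12),(-.12,.038),(0,.038),(0,.015)): print("nest",nx,u,f(inverse_kinematics(board_tcp(nx,u),ori(FY,s=s))))
    for a in (.95,.85,.35,-.15):
        for L in (.7,.82): print("lev",a,L,f(inverse_kinematics(*lever_pose(a,.105,L,s))))
# paddle check: outline corners at a=.85
for a in (.85,):
  P=[fx(.125-r*np.cos(a),y,.08+r*np.sin(a)) for r in (.12,.055) for y in (-.1,-.07)]
  t=proj("top",P);print("topcrop",((t-[265,95])*5+[225,0]).round().tolist()); s=proj("scene",P);print("scenecrop",((s-[155,225])*[4.4,5]+[404,0]).round().tolist())
E
```

```text
0.0726
1 grasp [-0.06, 0.6, -0.81, 1.81, 0.52, 0.96, -1.09] up [0.05, 0.48, -0.96, 1.68, 0.42, 1.21, -1.01]
nest -0.12 0.12 [0.66, 0.16, -0.59, 1.99, 0.1, 1.03, -0.14]
nest -0.12 0.038 [0.61, 0.29, -0.57, 2.09, 0.21, 0.82, -0.24]
nest 0 0.038 [0.57, 0.51, -0.58, 1.78, 0.34, 0.95, -0.32]
nest 0 0.015 [0.56, 0.54, -0.57, 1.8, 0.36, 0.91, -0.34]
lev 0.95 0.7 [1.01, 0.3, -0.8, 2.02, 0.51, 0.24, 1.26]
lev 0.95 0.82 [1.29, 0.4, -1.12, 2.12, 1.62, 0.23, 0.24]
lev 0.85 0.7 [1.02, 0.29, -0.8, 2.05, 0.54, 0.22, 1.24]
lev 0.85 0.82 [0.01, 0.19, 0.38, 2.19, 4.51, 0.21, -2.84]
lev 0.35 0.7 [1.25, 0.43, -1.08, 2.15, 1.39, 0.26, 0.46]
lev 0.35 0.82 [1.26, 0.43, -1.05, 2.26, 2.3, 0.26, -0.42]
lev -0.15 0.7 [1.21, 0.57, -1.06, 2.21, 1.89, 0.35, 0.03]
lev -0.15 0.82 [1.24, 0.61, -1.07, 2.3, 2.43, 0.45, -0.45]
-1 grasp [0.09, 0.73, -1.08, 1.8, 0.73, 1.07, 1.88] up [0.11, 0.53, -1.08, 1.67, 0.49, 1.24, 2.07]
nest -0.12 0.12 [1.06, 0.26, -1.07, 1.98, 0.26, 1.06, 2.85]
nest -0.12 0.038 [-0.79, 0.42, 1.13, 2.13, -0.49, 0.89, -2.67]
nest 0 0.038 [-0.63, 0.7, 1.13, 1.82, -0.72, 1.09, -2.55]
nest 0 0.015 [-0.63, 0.75, 1.12, 1.84, -0.78, 1.07, -2.5]
lev 0.95 0.7 [0.54, 0.22, -0.24, 2.03, -0.24, 0.21, -1.2]
lev 0.95 0.82 [1.34, 0.45, -1.21, 2.12, 1.63, 0.28, -2.89]
lev 0.85 0.7 [0.16, 0.2, 0.2, 2.07, -0.7, 0.23, -0.77]
lev 0.85 0.82 [0.01, 0.19, 0.38, 2.19, 4.51, 0.21, 0.3]
lev 0.35 0.7 [0.01, 0.23, 0.38, 2.19, -1.38, 0.21, -0.09]
lev 0.35 0.82 [1.26, 0.43, -1.05, 2.26, 2.3, 0.26, 2.72]
lev -0.15 0.7 [1.08, 0.47, -0.87, 2.21, 2.01, 0.23, 2.99]
lev -0.15 0.82 [1.11, 0.51, -0.89, 2.3, 2.65, 0.37, 2.41]
topcrop [[596.0, 262.0], [547.0, 255.0], [591.0, 208.0], [544.0, 201.0]]
scenecrop [[384.0, 52.0], [446.0, 50.0], [386.0, 205.0], [448.0, 202.0]]
```

Candidates: green board on foam (183,193), chosen; orange (335,245) and brown (188,262), both left alone. Grasping now.

Run:
```python
from plant import robot, set_gripper, status, vision
from h import *
g=np.array([B[0]-.045*np.cos(BY),B[1]-.045*np.sin(BY),GZ]); o=ori(BY)
robot.movep(g+[0,0,.10],o); set_gripper(.055); print(status.sense()["time_s"])
robot.move_linear(g,v=.12)
s=status.sense();print(s["time_s"],s["tcp_pos"],s["force"])
set_gripper(.0)
s=status.sense();print(s["time_s"],s["finger_gap"],s["grasp_force"],s["force"])
if s["finger_gap"]>.018:
    robot.move_linear(g+[0,0,.10],v=.12); s=status.sense();print(s["time_s"],s["tcp_pos"],s["finger_gap"],s["grasp_force"],s["force"],s["wrist_torque"])
a=vision.capture("top")["image"];b=vision.capture("scene")["image"]
c=np.hstack([cv2.resize(a[130:240,130:262],(400,333)),cv2.resize(b[130:240,260:392],(400,333))])
cv2.imwrite("pics/grasp.png",c)
```

```text
4.3417
5.325 [0.42589111 0.30504945 0.10972581] [1.04766364 0.28438537 0.45156094]
5.7083 0.022890896943568547 60.84654092788696 [-0.2140701  -1.3413291   4.33226046]
6.6917 [0.42498272 0.30373817 0.2079281 ] 0.0230305364481547 59.53195631504059 [-0.2573808  -0.73651114 -5.13862367] [-0.02570216  0.13173346 -0.02454975]
```

View pics/grasp.png

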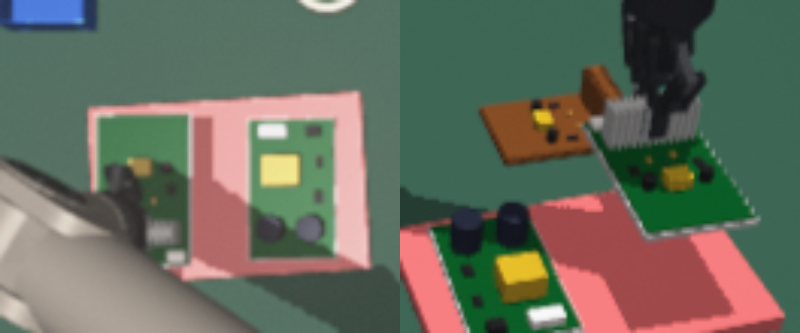

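The board is held level by its heat sink, and cap_board is undisturbed. Moving to the nest entry.

Run:
```python
from plant import robot, set_gripper, status, vision
from h import *
robot.movep(board_tcp(-.12,.12),ori(FY)); print(status.sense()["time_s"])
robot.move_linear(board_tcp(-.12,.038),v=.15)
s=status.sense();print(s["time_s"],s["tcp_pos"],board_tcp(-.12,.038),s["orientation"],ori(FY),s["finger_gap"],s["wrist_torque"])
a=vision.capture("top")["image"];b=vision.capture("scene")["image"]
cv2.imwrite("pics/n_top.png",a);cv2.imwrite("pics/n_scene.png",b)
c=np.hstack([cv2.resize(a[120:230,265:345],(400,550),interpolation=cv2.INTER_CUBIC),cv2.resize(b[185:285,160:240],(400,500),interpolation=cv2.INTER_CUBIC)[:550] if 0 else cv2.resize(b[185:295,160:240],(400,550),interpolation=cv2.INTER_CUBIC)])
cv2.imwrite("pics/nest.png",c)
```

```text
8.1833
8.8833 [ 0.40697635 -0.06794954  0.12757125] [ 0.4059955 -0.0685729  0.127    ] [2.39718107e+00 2.02944946e+00 2.38900253e-03] [2.39897664 2.02842685 0.        ] 0.022919415166285675 [ 0.01157726  0.08968772 -0.02106758]
```

View pics/nest.png

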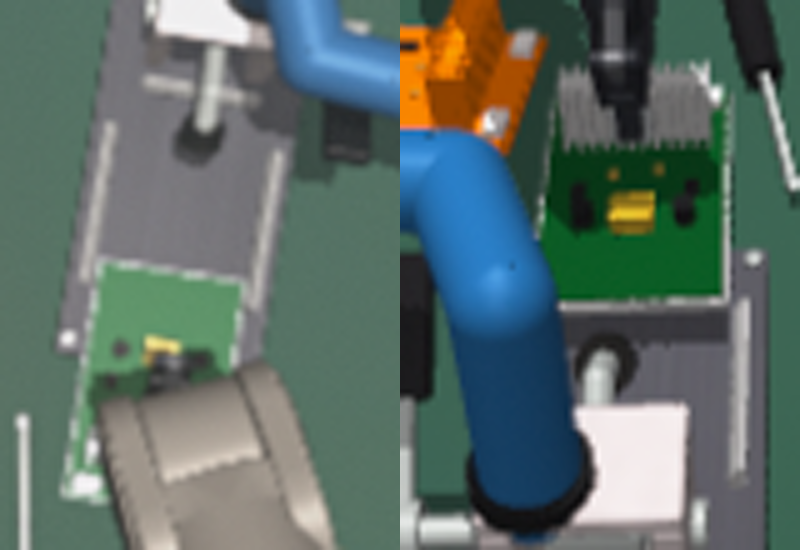

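The board is aligned over the nest's open end. In the top half its corners are at (98,260), (243,282) and (65,497). In the scene half they are at (728,303) and (732,95). Next I'll measure its offset from the fixture in the same cameras.

Run:
```python
from h import *
T=lambda a:px(a,(265,120),(5,5)); S=lambda a:px((a[0]-400,a[1]),(160,185),(5,5))
o=[("top",(.08,.05,.008),T((98,260))),("top",(.08,-.05,.008),T((243,282))),("top",(-.08,.05,.008),T((65,497))),("scene",(.08,.05,.008),S((728,303))),("scene",(-.08,.05,.008),S((732,95)))]
# fixture corners re-seen in the same style: expected
for sel,fp in ((("top",),(.5681,-.0984,-.1643)),(("scene",),(.5692,-.0943,-.1723)),(("top","scene"),(.5687,-.096,-.1646))):
    p,r=fit([q for q in o if q[0] in sel],.0376,(.45,-.07,-.16)); c,s=np.cos(fp[2]),np.sin(fp[2]); d=p[:2]-fp[:2]
    print(sel,p.round(4),"rel",np.round([c*d[0]+s*d[1],-s*d[0]+c*d[1],p[2]-fp[2]],4)); print(r.round(2).tolist())
for q in [(-.06,.0525),(.06,.0525),(-.06,-.0525),(.06,-.0525)]: 
    t=proj("top",[fx(*q,.03)])[0]; print(q,((t-[265,120])*5).round().tolist())
```

```text
('top',) [ 0.4502 -0.077  -0.1517] rel [-0.1198  0.0018  0.0126]
[[-0.21, 0.09], [0.38, -0.19], [-0.16, 0.1]]
('scene',) [ 0.4556 -0.0733 -0.167 ] rel [-0.1156  0.0012  0.0053]
[[0.0, 0.14], [-0.0, -0.17]]
('top', 'scene') [ 0.452  -0.0748 -0.165 ] rel [-0.1185  0.0018 -0.0004]
[[-0.53, -0.59], [0.0, -0.48], [-1.11, -0.68], [-0.75, -0.81], [-0.8, -0.92]]
(-0.06, 0.0525) [86.0, 288.0]
(0.06, 0.0525) [113.0, 115.0]
(-0.06, -0.0525) [240.0, 312.0]
(0.06, -0.0525) [265.0, 138.0]
```

Run:
```python
from plant import robot, set_gripper, status, vision
from h import *
ny=-.0015; nx=-.0008
robot.move_linear(board_tcp(nx,.038,ny),v=.12)
s=status.sense();print(s["time_s"],s["force"]); 
robot.move_linear(board_tcp(nx,.022,ny),v=.06)
f0=status.sense();print(f0["force"]); 
for u in (.020,.018,.0165,.0155,.0145,.0135):
    robot.move_linear(board_tcp(nx,u,ny),v=.03); s=status.sense()
    d=s["force"]-f0["force"]; print(u,round(s["time_s"],2),d.round(1),s["tcp_pos"].round(4),s["wrist_torque"].round(2))
    if np.linalg.norm(d)>7: break
a=vision.capture("top")["image"];b=vision.capture("scene")["image"]
c=np.hstack([cv2.resize(a[95:205,265:345],(400,550),interpolation=cv2.INTER_CUBIC),cv2.resize(b[205:315,160:240],(400,550),interpolation=cv2.INTER_CUBIC)])
cv2.imwrite("pics/seat.png",c)
```

```text
10.125 [-0.99665647 -0.17590229 -4.04657351]
[-0.40805759  1.04673974 -4.77278592]
0.02 10.79 [-0.5 -0.1  0.1] [ 0.5232 -0.0898  0.109 ] [ 0.01  0.14 -0.02]
0.018 11.04 [ 0.2 -0.7 -0.3] [ 0.5231 -0.0899  0.1069] [0.05 0.14 0.01]
0.0165 11.29 [ 1.2 -1.8  0.3] [ 0.5232 -0.0898  0.1054] [0.02 0.11 0.07]
0.0155 11.54 [-0.7 -0.8  4.3] [ 0.5235 -0.0898  0.105 ] [0.03 0.23 0.02]
0.0145 11.79 [-4.3 -1.7 11.6] [ 0.5235 -0.0898  0.1049] [-0.    0.79 -0.03]
```

View pics/seat.png

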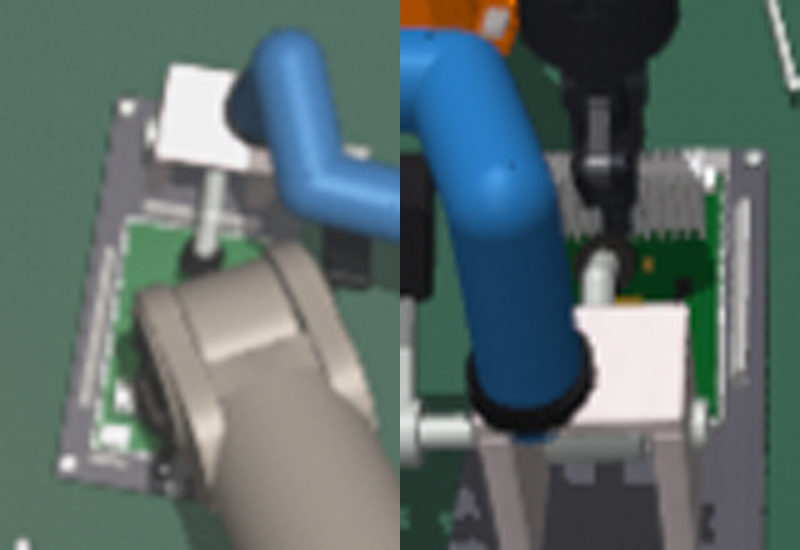

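The board is seated: the measured height is 15.2 mm, and the nest edges show outside the board on its visible sides. Releasing and backing off.

Run:
```python
from plant import robot, set_gripper, status, vision, inverse_kinematics
from h import *
ny=-.0015; nx=-.0008
robot.move_linear(board_tcp(nx,.0152,ny),v=.03)
set_gripper(.045); s=status.sense();print(s["time_s"],s["force"],s["tcp_pos"],s["finger_gap"])
robot.move_linear(board_tcp(nx,.075,ny),v=.1)
robot.move_linear(board_tcp(-.06,.16,ny),v=.25); set_gripper(0.0)
s=status.sense();print(s["time_s"],s["force"],s["joint_pos"].round(2))
f=lambda q: None if q is None else q.round(2).tolist()
for sg in (1,-1):
  for L in (.65,.7,.75,.8):
    print(sg,L)
    for a in (1.1,.95,.85,.35,-.15): print("  ",a,f(inverse_kinematics(*lever_pose(a,.11,L,sg))))
a=vision.capture("top")["image"];b=vision.capture("scene")["image"]
c=np.hstack([cv2.resize(a[95:205,265:345],(400,550),interpolation=cv2.INTER_CUBIC),cv2.resize(b[205:315,160:240],(400,550),interpolation=cv2.INTER_CUBIC)])
cv2.imwrite("pics/rel.png",c)
```

```text
12.4833 [ 0.50789899 -0.17897461  0.28499662] [ 0.52358788 -0.08981748  0.10412269] 0.04494434068304927
14.3 [ 0.45315475 -0.1623452   0.20094511] [ 0.91  0.33 -0.96  1.78  0.29  1.19 -0.3 ]
1 0.65
   1.1 [1.25, 0.47, -1.18, 1.92, 0.9, 0.49, 0.96]
   0.95 [1.27, 0.45, -1.18, 1.97, 0.89, 0.45, 0.96]
   0.85 [1.27, 0.43, -1.17, 2.0, 0.9, 0.42, 0.94]
   0.35 [1.21, 0.39, -1.03, 2.12, 1.04, 0.28, 0.79]
   -0.15 [1.08, 0.47, -0.89, 2.18, 1.64, 0.23, 0.22]
1 0.7
   1.1 [1.25, 0.44, -1.16, 1.97, 0.95, 0.4, 0.9]
   0.95 [1.27, 0.41, -1.14, 2.02, 0.95, 0.35, 0.89]
   0.85 [1.27, 0.39, -1.13, 2.04, 0.96, 0.32, 0.87]
   0.35 [1.26, 0.41, -1.08, 2.16, 1.37, 0.25, 0.48]
   -0.15 [1.22, 0.56, -1.06, 2.22, 1.91, 0.35, 0.01]
1 0.75
   1.1 [1.23, 0.39, -1.09, 2.02, 1.02, 0.29, 0.81]
   0.95 [1.23, 0.36, -1.06, 2.06, 1.02, 0.24, 0.8]
   0.85 [1.21, 0.34, -1.02, 2.09, 1.03, 0.2, 0.79]
   0.35 [1.25, 0.4, -1.06, 2.21, 1.75, 0.21, 0.1]
   -0.15 [1.23, 0.57, -1.06, 2.26, 2.17, 0.37, -0.23]
1 0.8
   1.1 [1.24, 0.38, -1.07, 2.07, 1.26, 0.22, 0.57]
   0.95 [1.29, 0.39, -1.13, 2.11, 1.41, 0.23, 0.43]
   0.85 
[... 513 characters left out ...]
8, 0.22, -1.49]
   0.85 [0.32, 0.19, 0.01, 2.07, -0.53, 0.22, -0.92]
   0.35 [0.01, 0.22, 0.38, 2.2, -1.36, 0.2, -0.1]
   -0.15 [1.08, 0.46, -0.87, 2.22, 2.05, 0.23, 2.96]
-1 0.75
   1.1 [0.16, 0.2, 0.2, 2.05, -0.8, 0.21, -0.68]
   0.95 [-0.0, 0.19, 0.38, 2.1, -1.02, 0.22, -0.46]
   0.85 [-0.0, 0.18, 0.38, 2.13, -1.11, 0.21, -0.36]
   0.35 [0.01, 0.21, 0.38, 2.24, 4.48, 0.22, 0.35]
   -0.15 [0.96, 0.42, -0.7, 2.27, 2.66, 0.22, 2.32]
-1 0.8
   1.1 [-0.0, 0.2, 0.38, 2.1, -1.29, 0.21, -0.19]
   0.95 [0.0, 0.18, 0.38, 2.15, -1.43, 0.2, -0.04]
   0.85 [1.33, 0.41, -1.17, 2.13, 1.52, 0.24, -2.8]
   0.35 [1.26, 0.4, -1.05, 2.25, 2.19, 0.22, 2.82]
   -0.15 [0.97, 0.43, -0.71, 2.31, 2.84, 0.31, 2.15]
```

View pics/rel.png

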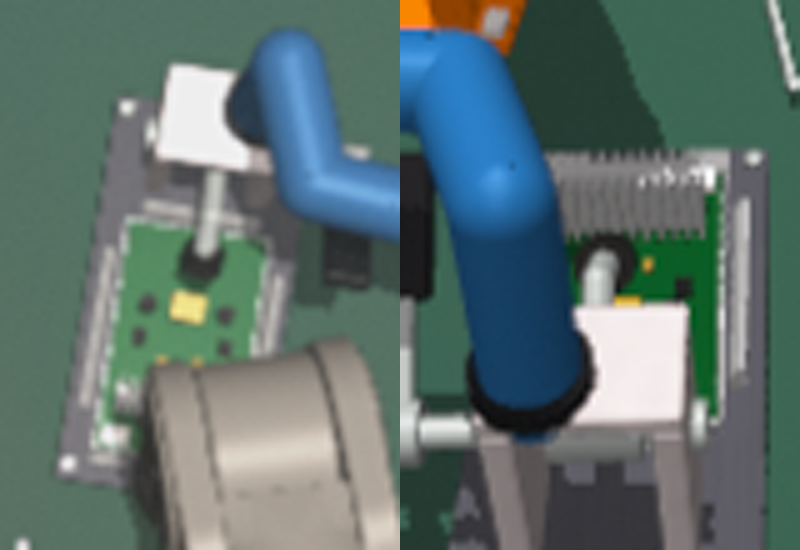

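The board lies flat in the nest with the sink at the -x end, and the foot is above its bare end. Now the lever.

```bash
cat >> h.py <<'E'
def off(L,a,back,n):
    d=np.array([-np.sin(L)*back+np.sin(a)*n,np.cos(L)*back+np.cos(a)*n]); return fx(d[0],0,d[1])-fx(0,0,0)
E
python3 - <<'E'
from plant import robot, set_gripper, status, vision, inverse_kinematics
from h import *
L=.7; a=.85; rho=.112
p,o=lever_pose(a,rho,L)
robot.movep(p+off(L,a,.13,.009),o); s=status.sense(); f0=s["force"];print(s["time_s"],f0,s["joint_pos"].round(2))
for b in (.05,.025,.015,.007,0):
    robot.move_linear(p+off(L,a,b,.009),v=.15 if b==.05 else .06); s=status.sense(); d=s["force"]-f0
    print(b,round(s["time_s"],2),d.round(1),s["tcp_pos"].round(3),(p+off(L,a,b,.009)).round(3))
    if np.linalg.norm(d)>6: break
a_=vision.capture("top")["image"];b_=vision.capture("scene")["image"]
c=np.hstack([cv2.resize(a_[85:195,285:365],(400,550),interpolation=cv2.INTER_CUBIC),cv2.resize(b_[185:295,120:200],(400,550),interpolation=cv2.INTER_CUBIC)])
cv2.imwrite("pics/lev.png",c)
E
```

```text
16.5083 [ 0.28965611  0.4228477  -0.21456464] [ 1.14 -0.11 -0.69  2.06 -0.48  0.53  2.16]
0.05 17.19 [-0.5  0.3 -0.2] [ 0.542 -0.177  0.271] [ 0.542 -0.178  0.271]
0.025 17.76 [ 0.1 -0.6 -0.6] [ 0.558 -0.18   0.253] [ 0.558 -0.18   0.252]
0.015 18.07 [-0.6 -0.2  0. ] [ 0.564 -0.181  0.245] [ 0.564 -0.181  0.244]
0.007 18.36 [-0.5  0.6 -0.5] [ 0.569 -0.182  0.238] [ 0.569 -0.182  0.238]
0 18.62 [-0.3 -0.7  0.5] [ 0.573 -0.183  0.233] [ 0.574 -0.183  0.233]
```

View pics/lev.png

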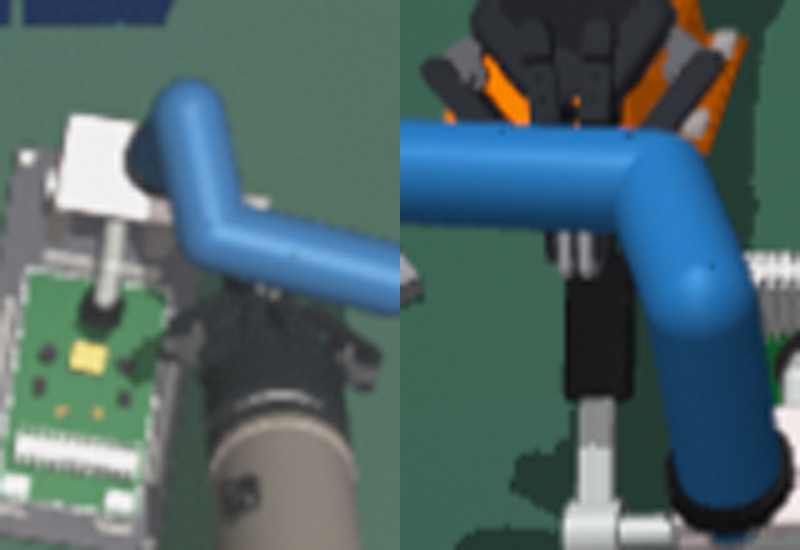

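The fingertips lie over the paddle's free end at about (578,260) in the right half, below the pipe and touching nothing. Starting the stroke.

Run:
```python
from plant import robot, status
from h import *
L=.7; rho=.112; f0=status.sense()["force"]
for a in np.r_[.85,.75,.6,.45,.3,.15,0,-.08,-.13,-.16,-.19,-.22,-.25]:
    p,o=lever_pose(a,rho,L)
    try: robot.move_linear(p,o,v=.08)
    except robot.PlanningError as e: print("plan",a,e); break
    s=status.sense(); d=s["force"]-f0
    print(round(a,2),round(s["time_s"],2),d.round(1),(s["tcp_pos"]-p).round(4),s["joint_pos"].round(2)[[4,5,6]])
    if np.linalg.norm(d)>22: break
```

```text
0.85 18.98 [-0.9  0.2  0.3] [-0.0008  0.     -0.0006] [0.14 0.2  1.6 ]
plan 0.75 the arm cannot follow that straight line within its joint ranges
```

Run:
```python
from plant import robot, status, inverse_kinematics
from h import *
print(status.sense()["joint_pos"].round(2))
for a in (.85,.75,.45,.15,-.15,-.22):
  for L in (.5,.55,.6,.65,.7):
    q=inverse_kinematics(*lever_pose(a,.112,L)); print(a,L,None if q is None else q.round(2).tolist())
```

```text
[ 0.86  0.23 -0.6   2.06  0.14  0.2   1.6 ]
0.85 0.5 [0.76, 0.29, -0.54, 1.86, 0.18, 0.54, 1.55]
0.85 0.55 [0.79, 0.27, -0.55, 1.91, 0.17, 0.45, 1.56]
0.85 0.6 [0.81, 0.25, -0.57, 1.96, 0.16, 0.37, 1.57]
0.85 0.65 [0.84, 0.24, -0.58, 2.01, 0.15, 0.29, 1.58]
0.85 0.7 [0.86, 0.23, -0.6, 2.06, 0.15, 0.2, 1.6]
0.75 0.5 [0.77, 0.28, -0.54, 1.89, 0.18, 0.51, 1.55]
0.75 0.55 [0.79, 0.26, -0.55, 1.94, 0.17, 0.43, 1.56]
0.75 0.6 [0.82, 0.25, -0.57, 1.99, 0.16, 0.35, 1.57]
0.75 0.65 [0.85, 0.24, -0.59, 2.04, 0.15, 0.26, 1.59]
0.75 0.7 [1.05, 0.27, -0.81, 2.08, 0.49, 0.2, 1.28]
0.45 0.5 [0.77, 0.28, -0.52, 1.97, 0.19, 0.43, 1.55]
0.45 0.55 [0.79, 0.27, -0.54, 2.02, 0.18, 0.35, 1.56]
0.45 0.6 [0.81, 0.25, -0.55, 2.07, 0.18, 0.26, 1.57]
0.45 0.65 [1.0, 0.28, -0.75, 2.11, 0.49, 0.2, 1.28]
0.45 0.7 [1.26, 0.38, -1.07, 2.15, 1.21, 0.24, 0.63]
0.15 0.5 [0.73, 0.31, -0.48, 2.03, 0.22, 0.34, 1.52]
0.15 0.55 [0.75, 0.3, -0.48, 2.08, 0.22, 0.26, 1.52]
0.15 0.6 [0.92, 0.32, -0.67, 2.12, 0.56, 0.2, 1.21]
0.15 0.65 [1.24, 0.46, -1.08, 2.16, 1.33, 0.3, 0.53]
0.15 0.7 [1.18, 0.4, -0.97, 2.2, 1.62, 0.2, 0.22]
-0.15 0.5 [0.67, 0.36, -0.41, 2.06, 0.27, 0.26, 1.48]
-0.15 0.55 [0.93, 0.41, -0.72, 2.1, 0.85, 0.24, 0.95]
-0.15 0.6 [1.08, 0.47, -0.91, 2.14, 1.31, 0.27, 0.54]
-0.15 0.65 [1.05, 0.44, -0.84, 2.19, 1.65, 0.2, 0.19]
-0.15 0.7 [1.21, 0.55, -1.04, 2.23, 1.93, 0.33, -0.02]
-0.22 0.5 [0.65, 0.37, -0.39, 2.07, 0.28, 0.24, 1.46]
-0.22 0.55 [0.93, 0.43, -0.72, 2.1, 0.94, 0.24, 0.87]
-0.22 0.6 [1.08, 0.49, -0.91, 2.14, 1.39, 0.28, 0.46]
-0.22 0.65 [1.04, 0.47, -0.83, 2.19, 1.74, 0.22, 0.11]
-0.22 0.7 [1.2, 0.57, -1.04, 2.23, 1.98, 0.35, -0.05]
```

Run:
```python
from plant import robot, status
from h import *
rho=.112; f0=status.sense()["force"]
for a in [.75,.6,.45,.3,.15,0,-.08,-.12,-.15,-.17,-.19,-.21,-.23,-.25]:
    L=np.interp(a,[-.25,-.15,.15,.45,.6,.75],[.45,.47,.52,.58,.62,.66])
    p,o=lever_pose(a,rho,L)
    try: robot.move_linear(p,o,v=.08)
    except robot.PlanningError as e: print("plan",a,e); break
    s=status.sense(); d=s["force"]-f0
    print(round(a,2),round(s["time_s"],2),d.round(1),(s["tcp_pos"]-p).round(4),s["joint_pos"].round(2)[[4,5,6]])
    if np.linalg.norm(d)>22: break
```

```text
0.75 19.24 [0.9 0.4 0.6] [ 0.0005 -0.0001  0.0005] [0.15 0.24 1.59]
0.6 19.57 [1.8 0.1 0.9] [ 0.0002  0.     -0.0001] [0.16 0.27 1.58]
0.45 19.9 [ 1.2 -0.3  0.5] [-0.0005  0.0001 -0.0007] [0.18 0.3  1.56]
0.3 20.24 [ 0.9  0.7 -0. ] [-0.0008  0.0002 -0.001 ] [0.21 0.31 1.54]
0.15 20.58 [ 0.4 -0.2 -0.3] [-0.0007  0.0002 -0.0009] [0.23 0.31 1.51]
0 20.93 [ 1.  -0.1 -1.1] [-0.0006  0.0002 -0.0008] [0.26 0.31 1.49]
-0.08 21.19 [ 0.7  0.5 -0.5] [-0.0004  0.0001 -0.0005] [0.27 0.31 1.47]
-0.12 21.44 [-6.6  2.  12.4] [-0.0002  0.0001  0.001 ] [0.28 0.31 1.47]
-0.15 21.69 [-23.1   5.5  35. ] [-0.0004  0.0002  0.0038] [0.28 0.32 1.46]
```

Run:
```python
from plant import vision
from h import *
a_=vision.capture("top")["image"];b_=vision.capture("scene")["image"]
c=np.hstack([cv2.resize(a_[85:195,265:345],(400,550),interpolation=cv2.INTER_CUBIC),cv2.resize(b_[185:295,135:215],(400,550),interpolation=cv2.INTER_CUBIC)])
cv2.imwrite("pics/lev2.png",c)
```

```text
(no output)
```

View pics/lev2.png

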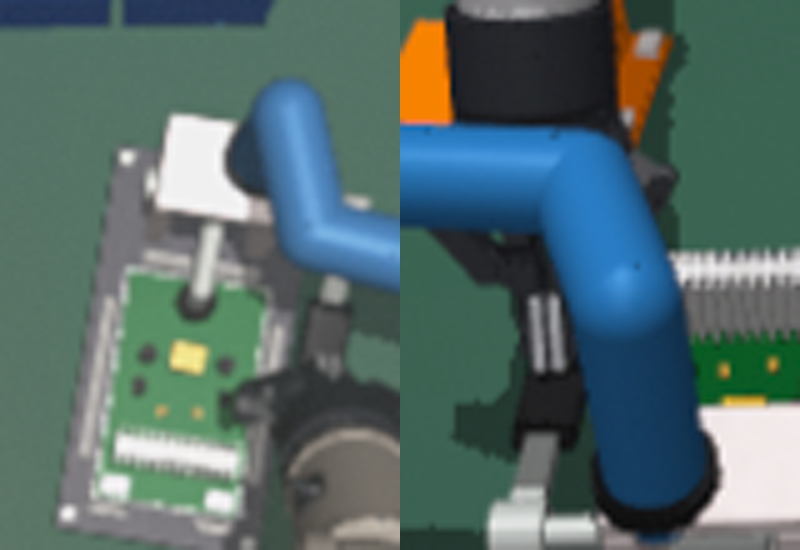

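The lever is down: the paddle is under the fingertips at about (548,390) in the right half, and the foot is on the board's bare end at (195,303) in the left half, against a firm stop. Backing off along the tool axis and checking the foot position.

Run:
```python
from plant import robot, status, vision
from h import *
s=status.sense(); p=s["tcp_pos"]; z=R.from_rotvec(s["orientation"]).as_matrix()[:,2]
robot.move_linear(p+[0,0,.006],v=.03); robot.move_linear(p+[0,0,.006]-.09*z,v=.12)
robot.movep(fx(-.16,0,.33),ori(FY)) 
s=status.sense();print(s["time_s"],s["force"])
for th in (0,.05,.1,.2):
    # foot centre about hinge: lowered (62,23+14 top)
    v=np.array([.062-.125,.030-.080]);c,q=np.cos(th),np.sin(th); w=np.array([c*v[0]+q*v[1],-q*v[0]+c*v[1]])
    t=proj("top",[fx(.125+w[0],0,.08+w[1])])[0]
    P=[fx(.125-r*np.cos(th-.15),-.085,.08+r*np.sin(th-.15)) for r in (.12,)]
    k=proj("scene",P)[0]; kt=proj("top",P)[0]
    print(th,"foot",((t-[265,85])*5).round(),"end scene",((k-[135,185])*5+[400,0]).round(),"end top",((kt-[265,85])*5).round())
a_=vision.capture("top")["image"];b_=vision.capture("scene")["image"]
c=np.hstack([cv2.resize(a_[85:195,265:345],(400,550),interpolation=cv2.INTER_CUBIC),cv2.resize(b_[185:295,135:215],(400,550),interpolation=cv2.INTER_CUBIC)])
cv2.imwrite("pics/fin.png",c)
```

```text
24.6917 [-0.11202159  0.11304564  0.37737943]
0 foot [190. 298.] end scene [558. 351.] end top [309. 393.]
0.05 foot [190. 301.] end scene [557. 342.] end top [310. 393.]
0.1 foot [189. 304.] end scene [555. 332.] end top [311. 392.]
0.2 foot [190. 308.] end scene [552. 315.] end top [314. 390.]
```

View pics/fin.png

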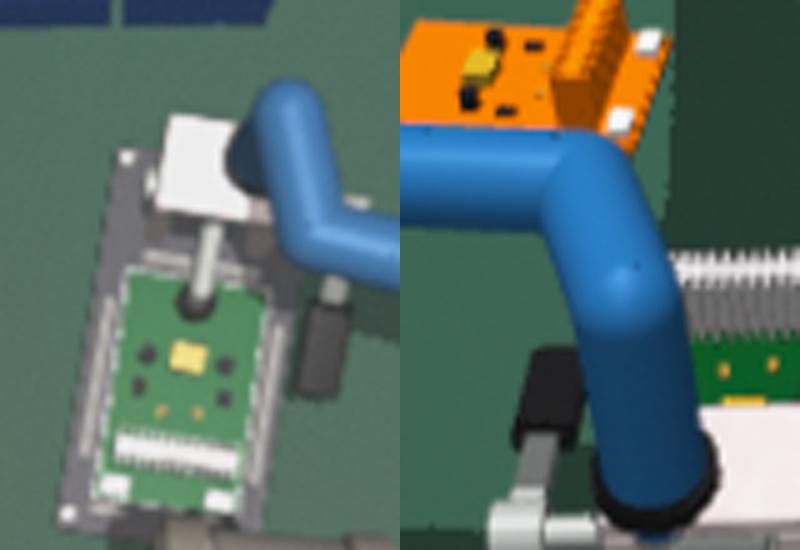

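The foot sits on the bare end at (195,303), and the paddle's free end in the right half is at (558,350). That matches the prediction of (558,351) for joint angle 0, so I'm handing in.

```bash
python3 -c "
from plant import order
print(order.job_done())"
```

```text
the job is handed in; nothing more can be done
None
```

The sink board lies flat in the nest with its heat sink away from the head, the lever is fully down with the foot on its bare end, the other board was left on the foam, and I handed the job in after about 25 of the 48 s; no verdict came back.

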